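Lay two heel blocks leather side up

ROBOT

A 7-joint arm with a two-finger parallel gripper is mounted at the origin on a cart in front of the work surface, level with it; the furniture and walls round the work are solid. World frame = base frame: x ahead of the robot, y to its left, z up, the work surface at z = 0. Lengths are in m, angles in rad, forces in N, time in s.
With the tool pointing down it reaches from about 0.425 to 0.925 m from the base axis. Payload 6.8 kg.
Tool frame: the origin (TCP) lies midway between the tips of the shut fingers; the grasp point (between the pads) lies 19 mm behind it; z points along the fingers, y is the line along which they close (so a half turn about z gives the same grasp; the last joint's range is limited). The gripper opens to 85 mm and grips with 20 to 120 N. Pads are 22 mm wide; open, the fingers measure 114 mm over their backs; the gripper's body (76 mm by 85 mm) begins 54 mm behind the grasp point. The pads swing forward as they close: fully open they stand 13 mm farther back than shut.
Start: joints at [1.173, 0.477, 0.022, 1.555, -0.011, 1.109, -0.083], TCP at [0.193, -0.647, 0.231] pointing down, gripper open.
Joint ranges: [-2.96, 2.96], [-0.34, 2.1], [-1.41, 1.46], [0.24, 2.44], [-1.37, 4.51], [0.17, 1.92], [-2.96, 2.96]. Speed limits (rad/s): [2.39, 2.39, 3.14, 3.14, 3.14, 3.14, 3.14].

INTERFACE

Orientations are given as a unit quaternion [w, x, y, z].
In Python, from station import * gives the robot as it stands. The module is installed in compiled form; this text tells all that it offers.
- The arm moves only by the shell command python3 -m jog 'ROWS' [OPENING] [FORCE]. ROWS is JSON, a list of rows, each an object of numbers: "x", "y", "z": the shift along the tool's x, y, z in m; "ax", "ay", "az": the turn, a rotation vector about the tool's x, y, z in rad. In form: [{"x": .., "y": .., "z": .., "ax": .., "ay": .., "az": ..}, ...]. A call has 1 to 12 rows; each row is the pose to reach, as a shift and turn from the pose commanded when the call began, along the tool's axes at that moment; what a row does not reach only later rows make up. A row lasts 1/10 s, in which the tool goes at most 50 mm and 8.59 degrees, less where a joint would pass 70% of its speed; a pose out of reach is approached as far as the arm can. A call with a gripper value outside its range is refused whole. OPENING is the opening, from 0 (shut) to 1 (fully open), set as the call begins (- or left out, the last holds). The fingers move at their own pace and stop on an object; FORCE is the grip in N (left out, the last holds). Time passes only in rows, so rows that repeat a pose let the fingers close. It gives the time, the measured TCP pose, the force, the opening and the grip force at its end, in the units of the state.
- get_obs(): the state, without advancing time (a new reading comes with each control period).
- read_camera(name): name is "side" or "top"; returns the picture (400x640x3 uint8, red, green, blue); there is no depth.
- camera_params(name): a dict with "K" (3x3 intrinsics, pixels), "origin" and "attitude" of the camera in the world. Camera axes: x right, y up, looking along -z (the intrinsics and any distortion apply to the point x, -y, -z); pixel columns grow to the right and rows downward; lengths in m; the calibration is good to about 2 mm. A picture is of the moment at which its call begins. camera_params takes no time and is no camera call.
- hand_in(): hands the job in; it is judged then, once.
The state is a dict: "t": time; "q": joint angles; "joint_vel": joint speeds; "joint_torque": joint torques, N m; "eef_pos": TCP position; "tool_rot": TCP orientation; "contact_force": force on the tool from outside, world axes, zero at the start; "torque": the same for the moment, N m; "gripper_width": opening from 0.0 (shut) to 1.0 (fully open); "grasp_force": force on a finger pad.
Only numpy, scipy, OpenCV 4.12 (cv2) and the standard library are available. Lean on these libraries where they do the work, as an engineer would, in place of code of your own. Each camera call takes 0.05 s, during which the arm holds its last target. There are 200 camera calls.

TASK

Two shoe heel blocks stand on their straight edges on the bench. Push each one over, where it stands, so that it lies flat on its black rubber face with the nailed brown leather face up, ready for cement. Only push them lightly, do not grip, lift or carry them, and leave everything else on the bench as it is.

Things in the scene. Friction and masses are not known exactly. Their poses are not given: they have to be found in the camera images.
- left_heel: left heel block: D-shaped, 72 mm from straight edge to round end, 65 wide, 16 thick (9 black rubber, 6 nailed leather), 35 to 70 g. Starts standing on its straight edge, 72 mm high, leaning under 6 degrees; a light push near the top tips it. Origin: centre of the rubber face, 36 mm above the edge. Own z: rubber to leather, square to the faces; x: straight edge to round end (up as it stands); y: along the edge
- left_leather (a point): centre of the left heel block's leather face, 15.5 mm from the origin of the block along its own z axis
- right_heel: right heel block: D-shaped, 72 mm from straight edge to round end, 65 wide, 16 thick (9 black rubber, 6 nailed leather), 35 to 70 g. Starts standing on its straight edge, 72 mm high, leaning under 6 degrees; a light push near the top tips it. Origin: centre of the rubber face, 36 mm above the edge. Own z: rubber to leather, square to the faces; x: straight edge to round end (up as it stands); y: along the edge
- right_leather (a point): centre of the right heel block's leather face, 15.5 mm from the origin of the block along its own z axis
- jack_pad (a point): obstacle: middle of the top of the jack's round orange pad, 94 mm across, overhanging the bench between and behind the blocks; the fixed black jack holds it from the far side. Pass in front of it or above it
- bin_corner (a point): obstacle: top of the left front corner of the fixed clear box behind the right block; from here its front wall runs 350 mm to the right (-y), and it stands on the bench
- glue_pot: glue tin, a bystander: 64 mm across, 70 mm high, its brush handle to 108 mm. Origin: centre of its underside
- wax_puck: round cake of wax, a bystander: 42 mm across, 13 mm high. Origin: centre of its underside
- spool: spool of pale thread, a bystander standing upright: 45 mm across, 56 mm high. Origin: centre of its underside
- dauber: edge-ink dauber, a bystander lying flat: 231 mm long along its own y, 26 mm thick. Origin: its middle, on the bench
Mind the look-alikes: they are no part of the job. What is shaped like the right_heel but purple is not meant.

How it is judged:
By the outcome, as a careful person would: the job done as asked, in the order asked, and still so for the second after the job is handed in, with the robot touching nothing.
It also fails if it takes over 48 s, if anything falls off the work surface, if the arm or the gripper's body presses on something with over 40 N, if the wrist force passes 120 N, or if a joint passes its speed limit or range.

## Working session

There is one attempt and no reset: what is moved stays moved. The work goes in short steps, Python scripts to look and compute and a shell command to move; the robot and the scene stay as the last step left them, time stands still between calls to the robot, and variables do not carry over. Pictures are saved under pics/ and viewed, at most 10 in all, crops included, and the job is handed in when it is done.

```bash
mkdir -p pics; python3 - <<'E'
from station import *
import cv2
for n in("side","top"):
    cv2.imwrite(f"pics/{n}0.png",read_camera(n)[:,:,::-1]); print(n,camera_params(n))
o=get_obs();print(o["t"],o["eef_pos"],o["tool_rot"])
E
```

```text
side {'K': array([[418.29638771,   0.        , 320.17693674],
       [  0.        , 418.29638771, 199.41163878],
       [  0.        ,   0.        ,   1.        ]]), 'origin': array([0.2340264 , 0.79757872, 0.58624128]), 'attitude': array([-0.14841432, -0.0940032 ,  0.52870801,  0.83042425])}
top {'K': array([[392.42966342,   0.        , 327.41152607],
       [  0.        , 392.42966342, 191.77665036],
       [  0.        ,   0.        ,   1.        ]]), 'origin': array([ 0.42113632, -0.07854871,  1.41517761]), 'attitude': array([-0.69861941, -0.04405537,  0.0357913 ,  0.71323841])}
0.1 [ 0.19270261 -0.64634378  0.23040125] [-8.15963337e-04  9.89519396e-01  1.44397594e-01 -1.84860114e-04]
```

View pics/side0.png

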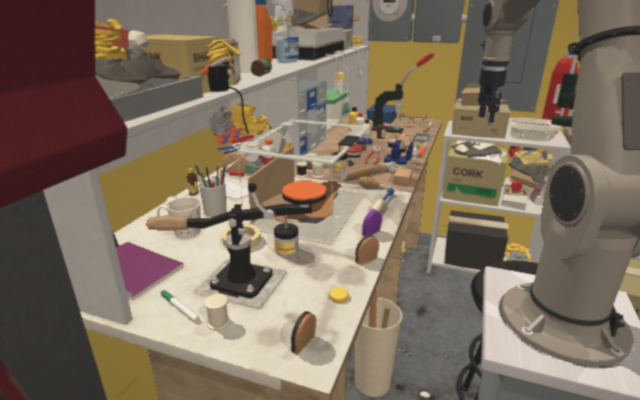

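View pics/top0.png

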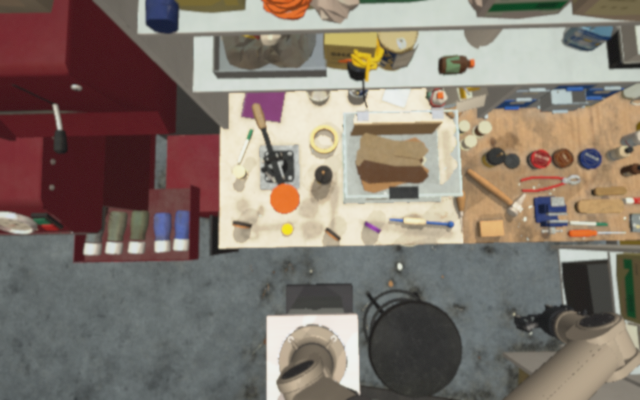

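```bash
cat > h.py <<'E'
import numpy as np
from scipy.spatial.transform import Rotation as R
from station import *
def cam(n):
    p=camera_params(n); q=p["attitude"]
    return p["K"],np.array(p["origin"]),R.from_quat([q[1],q[2],q[3],q[0]]).as_matrix()
def ray(n,u,v):
    K,o,M=cam(n); d=np.linalg.inv(K)@[u,v,1]; return o,M@(d*[1,-1,-1])
def at(n,u,v,z=0):
    o,d=ray(n,u,v); return o+d*(z-o[2])/d[2]
def proj(n,P):
    K,o,M=cam(n); c=(np.atleast_2d(P)-o)@M*[1,-1,-1]; p=c@K.T; return p[:,:2]/p[:,2:]
E
python3 - <<'E'
import cv2,numpy as np
s=cv2.imread("pics/side0.png");t=cv2.imread("pics/top0.png")
f=lambda im,x,y,w,h:cv2.resize(im[y:y+h,x:x+w],(400,300),interpolation=cv2.INTER_CUBIC)
a=np.hstack([f(s,270,300,80,60),f(s,330,200,80,60)])
b=np.hstack([f(t,210,195,80,60),f(t,310,195,80,60)])
cv2.imwrite("pics/crop0.png",np.vstack([a,b]))
from h import *
for n,u,v in[("top",241,224),("top",332,236),("top",372,227),("side",304,350),("side",367,262),("side",371,232),("top",285,198),("top",287,229),("top",344,200)]: print(n,u,v,at(n,u,v,.036 if n=="top" else 0).round(3))
E
```

```text
top 241 224 [0.47  0.242 0.036]
top 332 236 [ 0.422 -0.077  0.036]
top 372 227 [ 0.451 -0.217  0.036]
side 304 350 [0.466 0.255 0.   ]
side 367 262 [ 0.429 -0.073  0.   ]
side 371 232 [ 0.457 -0.225  0.   ]
top 285 198 [0.559 0.086 0.036]
top 287 229 [0.45  0.08  0.036]
top 344 200 [ 0.547 -0.122  0.036]
```

View pics/crop0.png

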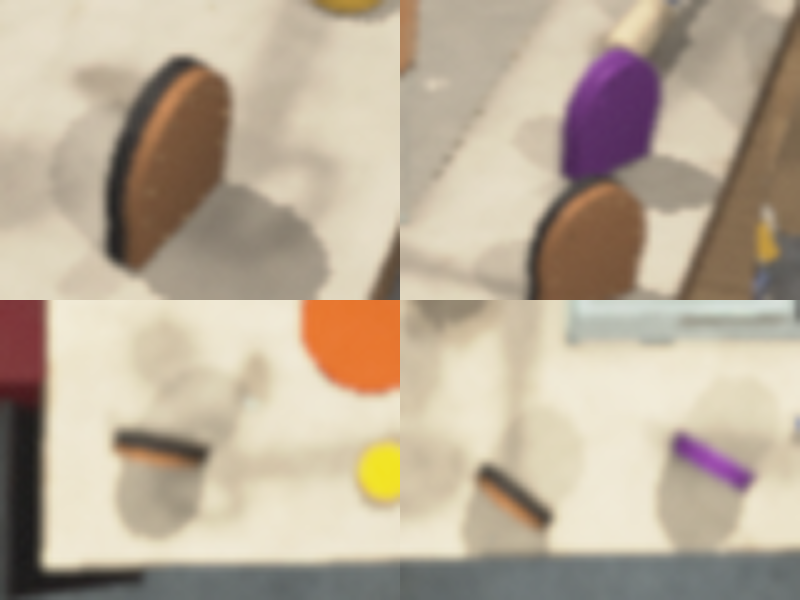

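```bash
cat >> h.py <<'E'
def target(pos,yaw,tilt):
    "row from now: tool x along yaw (deg), tip tilted back towards -x_tool by tilt"
    y,a=np.radians([yaw,tilt]); p=np.array([np.cos(y),np.sin(y),0]); up=np.array([0,0,1.])
    X=np.cos(a)*p-np.sin(a)*up; Z=-np.cos(a)*up-np.sin(a)*p
    T=np.c_[X,np.cross(Z,X),Z]; o=get_obs(); q=o["tool_rot"]
    C=R.from_quat([q[1],q[2],q[3],q[0]]).as_matrix()
    return (C.T@(np.array(pos)-o["eef_pos"])).round(3),R.from_matrix(C.T@T).as_rotvec().round(3)
E
python3 - <<'E'
from h import *
def rep(k,a,b):
    e=b-a; n=np.array([-e[1],e[0]]); n/=np.linalg.norm(n[:2]); n*=np.sign(n[0])
    print(k,a.round(3),b.round(3),"len",np.linalg.norm(e[:2]).round(3),"mid",((a+b)/2).round(3),"push yaw",np.degrees(np.arctan2(n[1],n[0])).round(1))
rep("L side",at("side",296.6,353.6),at("side",314.4,336.6))
rep("L top",at("top",233,226,.02),at("top",251,228,.02))
rep("R side",at("side",357,264),at("side",377,258))
rep("R top",at("top",326,232,.02),at("top",338.6,240,.02))
print(target([.39,-.055,.2],-35,15), target([.30,-.45,.33],0,0))
E
```

```text
L side [0.475 0.268 0.   ] [0.46  0.216 0.   ] len 0.054 mid [0.468 0.242 0.   ] push yaw -16.3
L top [0.464 0.274 0.02 ] [0.456 0.21  0.02 ] len 0.065 mid [0.46  0.242 0.02 ] push yaw -7.4
R side [ 0.45  -0.055  0.   ] [ 0.41  -0.099  0.   ] len 0.06 mid [ 0.43  -0.077  0.   ] push yaw -42.6
R top [ 0.437 -0.056  0.02 ] [ 0.408 -0.1    0.02 ] len 0.053 mid [ 0.422 -0.078  0.02 ] push yaw -33.4
(array([ 0.358, -0.51 ,  0.031]), array([ 0.116, -0.243,  0.896])) (array([ 0.159, -0.158, -0.099]), array([-0.002,  0.   ,  0.29 ]))
```

```bash
python3 -m jog '[{"z":-0.05},{"z":-0.10},{"x":0.08,"y":-0.08,"z":-0.10,"az":0.3},{"x":0.16,"y":-0.16,"z":-0.10,"az":0.3},{"x":0.16,"y":-0.16,"z":-0.10,"az":0.3},{"x":0.16,"y":-0.16,"z":-0.10,"az":0.3},{"x":0.358,"y":-0.51,"z":-0.03,"ax":0.116,"ay":-0.243,"az":0.896},{"x":0.358,"y":-0.51,"z":-0.03,"ax":0.116,"ay":-0.243,"az":0.896},{"x":0.358,"y":-0.51,"z":-0.03,"ax":0.116,"ay":-0.243,"az":0.896},{"x":0.358,"y":-0.51,"z":-0.03,"ax":0.116,"ay":-0.243,"az":0.896},{"x":0.358,"y":-0.51,"z":-0.03,"ax":0.116,"ay":-0.243,"az":0.896},{"x":0.358,"y":-0.51,"z":-0.03,"ax":0.116,"ay":-0.243,"az":0.896}]' 0
python3 - <<'E'
from h import *
print(get_obs()["q"].round(2),target([.393,-.056,.2],-36,15))
E
```

```text
[ 1.17  0.48  0.02  1.56 -0.01  1.11 -0.08] (array([ 0.361, -0.508,  0.031]), array([ 0.119, -0.242,  0.913]))validation failed for argument at $[0]...
```

```bash
python3 -m jog '[{"x":0,"y":0,"z":-0.05,"ax":0,"ay":0,"az":0},{"x":0,"y":0,"z":-0.1,"ax":0,"ay":0,"az":0},{"x":0.08,"y":-0.08,"z":-0.1,"ax":0,"ay":0,"az":0.3},{"x":0.16,"y":-0.16,"z":-0.1,"ax":0,"ay":0,"az":0.3},{"x":0.16,"y":-0.16,"z":-0.1,"ax":0,"ay":0,"az":0.3},{"x":0.16,"y":-0.16,"z":-0.1,"ax":0,"ay":0,"az":0.3},{"x":0.36,"y":-0.51,"z":-0.03,"ax":0.12,"ay":-0.24,"az":0.91},{"x":0.36,"y":-0.51,"z":-0.03,"ax":0.12,"ay":-0.24,"az":0.91},{"x":0.36,"y":-0.51,"z":-0.03,"ax":0.12,"ay":-0.24,"az":0.91},{"x":0.36,"y":-0.51,"z":-0.03,"ax":0.12,"ay":-0.24,"az":0.91},{"x":0.36,"y":-0.51,"z":-0.03,"ax":0.12,"ay":-0.24,"az":0.91},{"x":0.36,"y":-0.51,"z":-0.03,"ax":0.12,"ay":-0.24,"az":0.91}]' 0
python3 - <<'E'
from h import *
print(get_obs()["q"].round(2),target([.393,-.056,.2],-36,15))
E
```

```text
t: 1.3
eef_pos: [0.3585, -0.1902, 0.2834]
tool_rot: [-0.041, 0.943, -0.306, -0.124]
contact_force: [0.6, 0.1, 0.4]
gripper_width: -0.001
grasp_force: 0.0
[ 0.53  0.14 -0.16  1.93 -0.05  1.33 -1.81] (array([-0.028, -0.129,  0.094]), array([-0.001, -0.001, -0.   ]))
```

```bash
python3 -m jog '[{"x":-0.028,"y":-0.129,"z":0.09,"ax":0,"ay":0,"az":0},{"x":-0.028,"y":-0.129,"z":0.09,"ax":0,"ay":0,"az":0},{"x":-0.028,"y":-0.129,"z":0.09,"ax":0,"ay":0,"az":0},{"x":-0.028,"y":-0.129,"z":0.09,"ax":0,"ay":0,"az":0},{"x":-0.028,"y":-0.129,"z":0.09,"ax":0,"ay":0,"az":0},{"x":-0.028,"y":-0.129,"z":0.09,"ax":0,"ay":0,"az":0}]'
python3 - <<'E'
from h import *
print(get_obs()["q"].round(2),target([.39,-.054,.055],-36,15))
E
```

```text
t: 1.9
eef_pos: [0.3932, -0.059, 0.2049]
tool_rot: [-0.04, 0.943, -0.306, -0.123]
contact_force: [0.3, -0.6, 0.5]
gripper_width: 0.003
grasp_force: 0.0
[ 0.35  0.21 -0.28  2.05 -0.09  1.12 -2.08] (array([ 0.033, -0.002,  0.146]), array([-0.001, -0.003,  0.002]))
```

```bash
python3 -m jog '[{"x":0.01,"y":0,"z":0.05,"ax":0,"ay":0,"az":0},{"x":0.022,"y":-0.002,"z":0.1,"ax":0,"ay":0,"az":0},{"x":0.033,"y":-0.002,"z":0.146,"ax":0,"ay":0,"az":0},{"x":0.033,"y":-0.002,"z":0.146,"ax":0,"ay":0,"az":0},{"x":0.033,"y":-0.002,"z":0.146,"ax":0,"ay":0,"az":0},{"x":0.033,"y":-0.002,"z":0.146,"ax":0,"ay":0,"az":0}]'
python3 - <<'E'
from h import *
import cv2
print(get_obs()["q"].round(2),target([.39+.0567,-.054-.041,.055],-36,15))
s=read_camera("side");t=read_camera("top")
f=lambda im,x,y,w,h:cv2.resize(im[y:y+h,x:x+w],(400,300),interpolation=cv2.INTER_CUBIC)
cv2.imwrite("pics/c1.png",np.hstack([f(s,310,190,120,90),f(t,270,180,120,90)])[:,:,::-1])
E
```

```text
t: 2.5
eef_pos: [0.392, -0.0538, 0.0575]
tool_rot: [-0.041, 0.944, -0.306, -0.12]
contact_force: [0.3, 0.0, 0.1]
gripper_width: 0.002
grasp_force: 0.0
[ 0.32  0.44 -0.27  2.16 -0.03  0.77 -2.11] (array([ 0.067,  0.001, -0.015]), array([-0.003, -0.007,  0.002]))
```

View pics/c1.png

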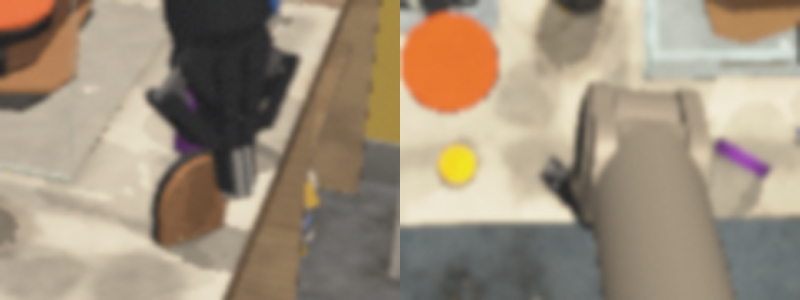

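```bash
python3 -m jog '[{"x":0.006,"y":0,"z":-0.002,"ax":0,"ay":0,"az":0},{"x":0.012,"y":0,"z":-0.003,"ax":0,"ay":0,"az":0},{"x":0.017,"y":0,"z":-0.005,"ax":0,"ay":0,"az":0},{"x":0.021,"y":0,"z":-0.006,"ax":0,"ay":0,"az":0},{"x":0.025,"y":0,"z":-0.007,"ax":0,"ay":0,"az":0},{"x":0.029,"y":0,"z":-0.008,"ax":0,"ay":0,"az":0},{"x":0.033,"y":0,"z":-0.009,"ax":0,"ay":0,"az":0},{"x":0.037,"y":0,"z":-0.01,"ax":0,"ay":0,"az":0},{"x":0.041,"y":0,"z":-0.011,"ax":0,"ay":0,"az":0},{"x":0.045,"y":0,"z":-0.012,"ax":0,"ay":0,"az":0}]'
python3 - <<'E'
from h import *
import cv2
s=read_camera("side")
f=lambda im,x,y,w,h:cv2.resize(im[y:y+h,x:x+w],(480,360),interpolation=cv2.INTER_CUBIC)
cv2.imwrite("pics/c2.png",f(s,310,190,120,90)[:,:,::-1])
E
```

```text
t: 3.6
eef_pos: [0.428, -0.0802, 0.0551]
tool_rot: [-0.04, 0.944, -0.305, -0.123]
contact_force: [1.1, -0.0, 0.7]
gripper_width: -0.002
grasp_force: 0.0
```

View pics/c2.png

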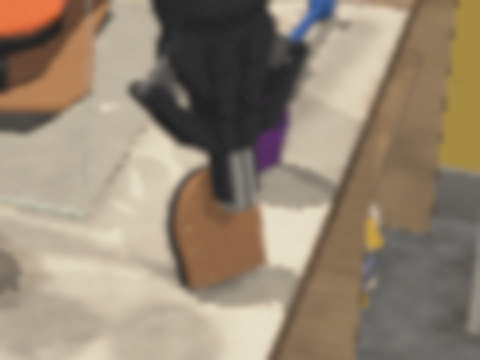

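```bash
python3 -m jog '[{"x":0.004,"y":0,"z":-0.001,"ax":0,"ay":0,"az":0},{"x":0.008,"y":0,"z":-0.002,"ax":0,"ay":0,"az":0},{"x":0.012,"y":0,"z":-0.003,"ax":0,"ay":0,"az":0},{"x":0.016,"y":0,"z":-0.004,"ax":0,"ay":0,"az":0},{"x":0.02,"y":0,"z":-0.005,"ax":0,"ay":0,"az":0},{"x":0.02,"y":0,"z":-0.005,"ax":0,"ay":0,"az":0},{"x":0.02,"y":0,"z":-0.005,"ax":0,"ay":0,"az":0}]'
python3 - <<'E'
from h import *
import cv2
s=read_camera("side")
f=lambda im,x,y,w,h:cv2.resize(im[y:y+h,x:x+w],(480,360),interpolation=cv2.INTER_CUBIC)
cv2.imwrite("pics/c3.png",f(s,310,190,120,90)[:,:,::-1])
E
```

```text
t: 4.35
eef_pos: [0.4444, -0.0921, 0.0548]
tool_rot: [-0.041, 0.944, -0.305, -0.123]
contact_force: [-0.4, 0.7, 0.3]
gripper_width: 0.001
grasp_force: 0.0
```

View pics/c3.png

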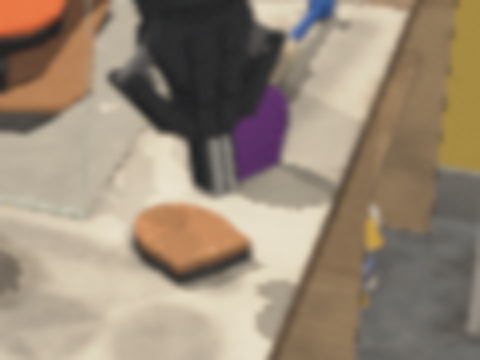

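```bash
python3 - <<'E'
from h import *
print(target([.435,-.085,.25],-36,15),target([.425,.248,.25],-10,15))
E
```

```text
(array([-0.061, -0.001, -0.186]), array([-0.001, -0.002,  0.003])) (array([-0.258, -0.265, -0.133]), array([-0.118, -0.003, -0.436]))
```

```bash
python3 -m jog '[{"x":-0.061,"y":0,"z":-0.186,"ax":0,"ay":0,"az":0},{"x":-0.061,"y":0,"z":-0.186,"ax":0,"ay":0,"az":0},{"x":-0.061,"y":0,"z":-0.186,"ax":0,"ay":0,"az":0},{"x":-0.061,"y":0,"z":-0.186,"ax":0,"ay":0,"az":0},{"x":-0.061,"y":0,"z":-0.186,"ax":0,"ay":0,"az":0},{"x":-0.258,"y":-0.265,"z":-0.133,"ax":-0.118,"ay":-0.003,"az":-0.436},{"x":-0.258,"y":-0.265,"z":-0.133,"ax":-0.118,"ay":-0.003,"az":-0.436},{"x":-0.258,"y":-0.265,"z":-0.133,"ax":-0.118,"ay":-0.003,"az":-0.436},{"x":-0.258,"y":-0.265,"z":-0.133,"ax":-0.118,"ay":-0.003,"az":-0.436},{"x":-0.258,"y":-0.265,"z":-0.133,"ax":-0.118,"ay":-0.003,"az":-0.436},{"x":-0.258,"y":-0.265,"z":-0.133,"ax":-0.118,"ay":-0.003,"az":-0.436},{"x":-0.258,"y":-0.265,"z":-0.133,"ax":-0.118,"ay":-0.003,"az":-0.436}]'
python3 - <<'E'
from h import *
print(get_obs()["q"].round(2),target([.425,.248,.25],-10,15),target([.425,.248,.055],-10,15))
E
```

```text
t: 5.6
eef_pos: [0.4234, 0.2521, 0.2496]
tool_rot: [-0.011, 0.988, -0.084, -0.131]
contact_force: [0.1, -1.5, -0.4]
gripper_width: 0.002
grasp_force: 0.0
[-0.11  0.33 -0.54  1.8  -0.02  1.24 -2.38] (array([ 0.002,  0.004, -0.001]), array([0.   , 0.001, 0.004])) (array([0.053, 0.004, 0.187]), array([0.   , 0.001, 0.004]))
```

```bash
python3 -m jog '[{"x":0.013,"y":0,"z":0.047,"ax":0,"ay":0,"az":0},{"x":0.026,"y":0,"z":0.094,"ax":0,"ay":0,"az":0},{"x":0.039,"y":0,"z":0.14,"ax":0,"ay":0,"az":0},{"x":0.051,"y":0.002,"z":0.187,"ax":0,"ay":0,"az":0},{"x":0.051,"y":0.002,"z":0.187,"ax":0,"ay":0,"az":0},{"x":0.051,"y":0.002,"z":0.187,"ax":0,"ay":0,"az":0}]'
python3 - <<'E'
from h import *
import cv2
s=read_camera("side")
f=lambda im,x,y,w,h:cv2.resize(im[y:y+h,x:x+w],(480,360),interpolation=cv2.INTER_CUBIC)
cv2.imwrite("pics/c4.png",f(s,250,280,120,90)[:,:,::-1])
E
```

```text
t: 6.2
eef_pos: [0.4247, 0.2464, 0.0563]
tool_rot: [-0.011, 0.988, -0.086, -0.131]
contact_force: [0.0, -0.3, 0.2]
gripper_width: -0.002
grasp_force: 0.0
```

View pics/c4.png

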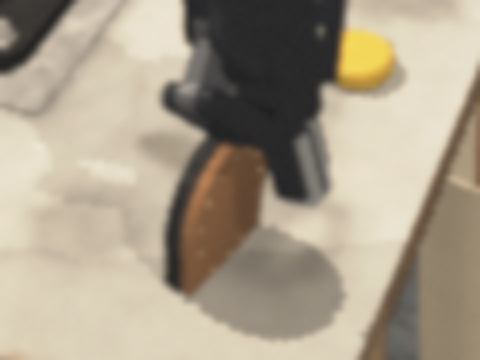

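The closed fingertip (crop 305,185) is on the leather side of the left block, whose leather face is centred at (225,215). I'll push it now.

```bash
python3 -m jog '[{"x":0.006,"y":0,"z":-0.002,"ax":0,"ay":0,"az":0},{"x":0.012,"y":0,"z":-0.003,"ax":0,"ay":0,"az":0},{"x":0.017,"y":0,"z":-0.005,"ax":0,"ay":0,"az":0},{"x":0.021,"y":0,"z":-0.006,"ax":0,"ay":0,"az":0},{"x":0.025,"y":0,"z":-0.007,"ax":0,"ay":0,"az":0},{"x":0.029,"y":0,"z":-0.008,"ax":0,"ay":0,"az":0},{"x":0.033,"y":0,"z":-0.009,"ax":0,"ay":0,"az":0},{"x":0.037,"y":0,"z":-0.01,"ax":0,"ay":0,"az":0},{"x":0.041,"y":0,"z":-0.011,"ax":0,"ay":0,"az":0},{"x":0.045,"y":0,"z":-0.012,"ax":0,"ay":0,"az":0}]'
python3 -m jog '[{"x":0.004,"y":0,"z":-0.001,"ax":0,"ay":0,"az":0},{"x":0.008,"y":0,"z":-0.002,"ax":0,"ay":0,"az":0},{"x":0.012,"y":0,"z":-0.003,"ax":0,"ay":0,"az":0},{"x":0.016,"y":0,"z":-0.004,"ax":0,"ay":0,"az":0},{"x":0.02,"y":0,"z":-0.005,"ax":0,"ay":0,"az":0},{"x":0.02,"y":0,"z":-0.005,"ax":0,"ay":0,"az":0},{"x":0.02,"y":0,"z":-0.005,"ax":0,"ay":0,"az":0}]'
python3 -m jog '[{"x":-0.012,"y":0,"z":-0.05,"ax":0,"ay":0,"az":0},{"x":-0.025,"y":0,"z":-0.1,"ax":0,"ay":0,"az":0},{"x":-0.05,"y":0,"z":-0.18,"ax":0,"ay":0,"az":0},{"x":-0.05,"y":0,"z":-0.18,"ax":0,"ay":0,"az":0},{"x":-0.05,"y":0,"z":-0.18,"ax":0,"ay":0,"az":0},{"x":-0.05,"y":0,"z":-0.18,"ax":0,"ay":0,"az":0}]'
python3 - <<'E'
from h import *
import cv2
cv2.imwrite("pics/s5.png",read_camera("side")[:,:,::-1])
E
```

```text
t: 7.25
eef_pos: [0.4716, 0.2383, 0.0559]
tool_rot: [-0.011, 0.988, -0.086, -0.13]
contact_force: [0.7, 0.4, 0.6]
gripper_width: 0.003
grasp_force: 0.0
t: 7.95
eef_pos: [0.4916, 0.2348, 0.0556]
tool_rot: [-0.011, 0.988, -0.086, -0.13]
contact_force: [0.3, -0.3, 1.1]
gripper_width: 0.001
grasp_force: 0.0
t: 8.55
eef_pos: [0.49, 0.2353, 0.2432]
tool_rot: [-0.011, 0.988, -0.086, -0.129]
contact_force: [0.7, 0.0, -0.5]
gripper_width: 0.0
grasp_force: 0.0
```

View pics/s5.png

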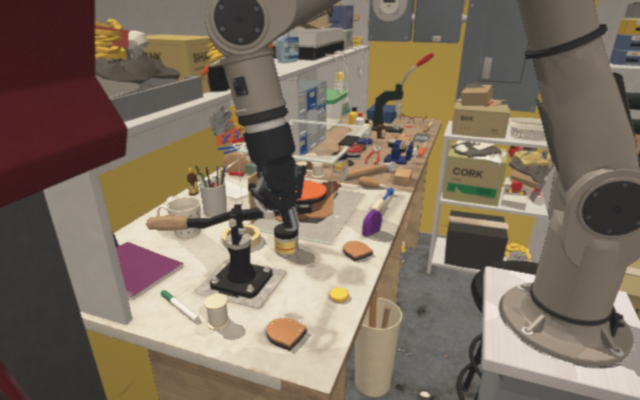

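Both blocks lie flat with the leather up, at (286,332) and (357,250). The purple block still stands, the bystanders haven't moved, and the arm is clear.

```bash
python3 -c "
from station import *
print(hand_in())"
```

```text
the job is handed in; nothing more can be done
None
```

Both heel blocks were pushed over where they stood and lie flat on their rubber faces with the leather up; nothing else on the bench was moved, and the job was handed in at about 9 s of the 48 s allowed.

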